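Slide a thin blank out over the end of the sawing board, ready to cut

ROBOT

A 6-joint arm with a two-finger parallel gripper is mounted at the origin on the work surface. World frame = base frame: x ahead of the robot, y to its left, z up, the work surface at z = 0. Lengths are in m, angles in rad, forces in N, time in s.
With the tool pointing down it reaches from about 0.25 to 0.775 m from the base axis. Payload 4 kg.
Tool frame: the origin (TCP) lies at the very end of the fingers, on their centre line; the grasp point (between the pads) lies 19 mm behind it; z points along the fingers, y is the direction in which the jaws open and shut (so a half turn about z gives the same grasp; the last joint's range is limited). The gripper opens to 85 mm and grips with 20 to 120 N. Pads are 22 mm wide; open, the fingers measure 114 mm over their backs; the gripper's body (76 mm by 85 mm) begins 54 mm behind the grasp point. The pads swing forward as they close: fully open they stand 13 mm farther back than shut.
Start: joints at [1.228, 0.087, 1.371, -0, 1.684, -0.103], TCP at [0.131, 0.534, 0.231] pointing down, gripper open.
Joint ranges: [-3.1, 3.1], [-0.76, 2.03], [0.27, 2.55], [-1.08, 4.22], [0.17, 2.65], [-2.57, 2.57]. Speed limits (rad/s): [2.79, 2.79, 3.14, 3.14, 3.14, 3.14].

INTERFACE

Orientations are given as a unit quaternion [w, x, y, z].
In Python, from station import env, get_image, camera_info, ticket gives the robot as it stands. The module is installed in compiled form; this text tells all that it offers.
- The arm moves only by the tool send_rows, never from a script. Its argument "series" is text: rows parted by semicolons, each of 7 numbers parted by spaces: the turn, a rotation vector about the tool's x, y, z in rad, then the shift along the tool's x, y, z in m, then the gripper command: -1 is fully open, 1 is shut, values between are in proportion. A call has 1 to 8 rows; each row is the pose to reach, as a shift and turn from the pose commanded when the call began, along the tool's axes at that moment; what a row does not reach only later rows make up. A row lasts 1/8 s, in which the tool goes at most 62.5 mm and 10.7 degrees, less where a joint would pass 70% of its speed; a pose out of reach is approached as far as the arm can. A call with a gripper value outside its range is refused whole. The fingers move at their own pace and stop on an object; "squeeze" is the grip in N (left out, the last holds). Time passes only in rows, so rows that repeat a pose let the fingers close. It gives the time, the measured TCP pose, the force and the opening at its end, in the units of the state.
- env.get_obs(): the state, without advancing time (a new reading comes with each control period).
- get_image(name): name is "scene" or "top"; returns (picture, depth): 420x560x3 uint8, blue, green, red; 420x560 float32, m along the optical axis (not along the pixel's ray), 0 where there is no reading.
- camera_info(name): a dict with "mtx" (3x3 intrinsics, pixels), "R" (3x3) and "t" (3): a world point X has camera coordinates R X + t. Camera axes: x right, y down, z forward; pixel columns grow to the right and rows downward; lengths in m; the calibration is good to about 2 mm. A picture is of the moment at which its call begins. camera_info takes no time and is no camera call.
- ticket.close_job(): hands the job in, once; it reports no verdict.
The state is a dict: "clock": time; "joints": joint angles; "joint_velocities": joint speeds; "effort": joint torques, N m; "ee_pos": TCP position; "ee_rot": TCP orientation; "force": force on the tool from outside, world axes, zero at the start; "torque": the same for the moment, N m; "opening": finger opening in m.
Only numpy, scipy, OpenCV 4.12 (cv2) and the standard library are available. Lean on these libraries where they do the work, as an engineer would, in place of code of your own. Each camera call takes 0.05 s, during which the arm holds its last target. There are 200 camera calls.

TASK

Get the thin board ready for sawing off its hatched waste end: with the fingers, push it flat against the fence of the sawing board and slide it along to the right until its pencil line hangs about 5 mm past the right-hand end of the deck, so that the saw can run down the line in the clear. Only push it, do not pick it up or tip it, leave it lying flat and square with its long edge touching the fence, and do not disturb the tools around.

Things in the scene. Friction and masses are not known exactly. Their poses are not given: they have to be found in the camera images.
- saw_board: sawing board, fixed to the bench, turned up to 0.2 rad: brown wooden deck 170 mm deep (x) x 300 long (y) x 38 high, a fence along its far side. Origin: centre of the underside, on the bench. x points away from the robot square to the fence, y left along the fence (right-hand end at y = -150 mm), z up. Free deck before the fence: x = -85 to +55 mm, surface z = 38 mm
- deck_end (a point): middle of the top edge of the deck's right-hand end, 38 mm above the bench; axes as the sawing board: -y points out past the end, over the bench
- fence_face (a point): foot of the fence's near face, at half its length, on the deck surface; axes as the sawing board (x square into the fence). The fence is a wooden strip 30 mm wide x 300 mm long, the full length of the deck, standing 22 mm above it
- blank: the thin board to be cut: pale wood, 70 mm wide (x) x 180 long (y) x 8 thick, about 65 g, loose, wholly on the deck at the start, off the fence and turned up to 0.2 rad to it. Origin: centre of its underside; x across its width (the +x long edge faces the fence), y along its length (hatched waste end at -y, the right), z up
- pencil_line (a point): middle of the dark pencil line squared across the blank's top face, 8 mm above its underside and 40 mm from its right-hand end (50 mm right of its centre); the 40 mm beyond the line is the waste, marked with three slanting pencil strokes
- far_corner_left (a point): left end of the blank's far (fence-side) lower long edge
- far_corner_right (a point): right (waste) end of the blank's far (fence-side) lower long edge
- glue: bystander: white glue bottle, 60 mm across, 150 mm tall, standing on the bench left of the sawing board; origin under its centre
- plane: bystander: dark steel block plane, 160 x 50 x 45 mm, standing on the bench right of the sawing board; origin under its centre
- mallet: bystander: wooden mallet lying on its side on the bench beyond the fence, head 130 x 90 x 65 mm, handle reaching 270 mm from the origin along its own -y; origin under the middle of the head
Things that resemble listed ones, but are neither listed nor needed, are in the scene too. Of the things like the blank, leave any that is grey or red; of the rest the larger one is meant.

How it is judged:
By the outcome, as a careful person would: the job done as asked, in the order asked, and still so for the second after the job is handed in, with the robot touching nothing.
It also fails if it takes over 58 s, if anything falls off the work surface, if the arm or the gripper's body presses on something with over 40 N, if the wrist force passes 120 N, or if a joint passes its speed limit or range.

## Working session

There is one attempt and no reset: what is moved stays moved. The work goes in short steps, Python scripts to look and compute and a tool call to move; the robot and the scene stay as the last step left them, time stands still between calls to the robot, and variables do not carry over. Pictures are saved under pics/ and viewed, about 8 in all and at most 12, crops included, and the job is handed in when it is done.

Besides the shell and the picture viewer there is one more tool, called after "Call:" as name(argument=value, ...) on one line, values as JSON. send_rows: Moves the arm, as the interface text tells. Its arguments: {"type":"object","properties":{"series":{"type":"string"},"squeeze":{"type":"number"}},"required":["series"]}

```bash
mkdir -p pics
cat > h.py <<'E'
import numpy as np, cv2
from station import env, get_image, camera_info, ticket
def back(name,depth,u,v,z=None):
    c=camera_info(name);K=np.array(c["mtx"]);R=np.array(c["R"]);t=np.array(c["t"]).ravel()
    r=R.T@np.linalg.inv(K)@np.array([u,v,1.]);o=-R.T@t
    if z is None: return o+r*float(np.median(depth[int(v)-1:int(v)+2,int(u)-1:int(u)+2]))
    return o+r*(z-o[2])/r[2]
def proj(name,P):
    c=camera_info(name);q=np.array(c["mtx"])@(np.array(c["R"])@np.array(P)+np.array(c["t"]).ravel());return q[:2]/q[2]
E
python3 - <<'E'
from h import *
for n in("top","scene"):
    p,d=get_image(n);cv2.imwrite(f"pics/{n}0.png",p);np.save(f"{n}0.npy",d)
    c=camera_info(n);print(n,c["mtx"],-np.array(c["R"]).T@np.array(c["t"]).ravel())
o=env.get_obs();print(o["clock"],o["ee_pos"],o["ee_rot"],o["opening"])
E
```

```text
top [[401.0124685    0.         279.76801349]
 [  0.         401.0124685  201.87613212]
 [  0.           0.           1.        ]] [0.40091935 0.05728574 0.96386622]
scene [[516.2008049    0.         283.92421693]
 [  0.         516.2008049  211.95856323]
 [  0.           0.           1.        ]] [ 1.22376327 -0.0637884   1.17181391]
0.1 [0.13048327 0.53384386 0.23022889] [-2.15244193e-04  1.19626201e-01  9.92818480e-01 -9.95743036e-04] 0.08571421336432103
```

View pics/top0.png

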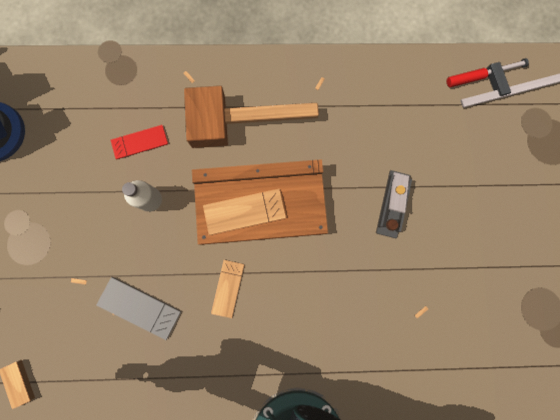

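View pics/scene0.png

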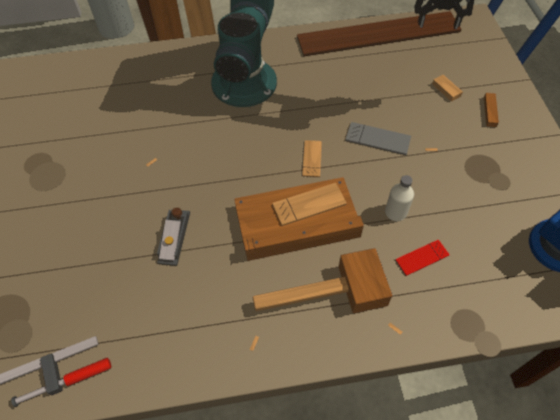

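Candidates like the blank, in top pixels: pale on the deck (245,212), red (140,142), grey (138,308) and small pale on the bench (228,289). I choose the one on the deck, since it is the larger of the pale pair. Next, a close crop to check it.

Run:
```python
from h import *
p=cv2.imread("pics/top0.png")
cv2.imwrite("pics/c1.png",cv2.resize(p[150:255,185:335],None,fx=5,fy=5,interpolation=cv2.INTER_CUBIC))
```

```text
(no output)
```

View pics/c1.png

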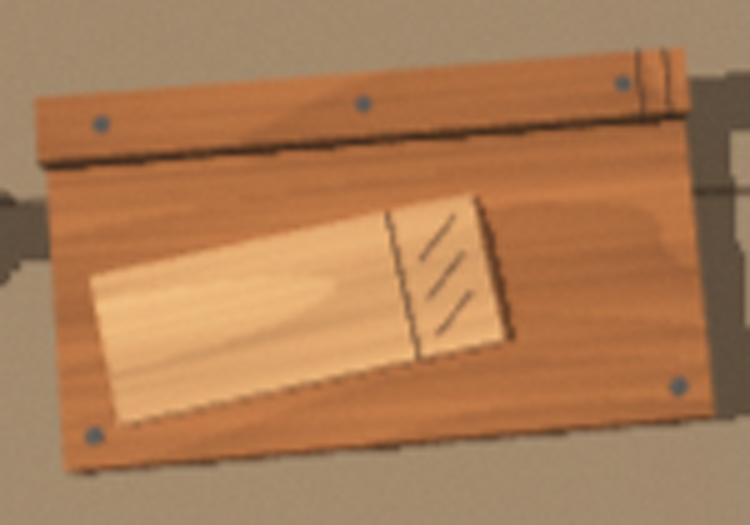

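The crop shows the pale blank with its pencil line (387,212)–(418,358) and three strokes on the right. It is turned against the fence and clear of it. Now for the geometry.

```bash
cat >> h.py <<'E'
def px(pts,z,off=(185,150),s=5,name="top"):
    return np.array([back(name,None,off[0]+(x+.5)/s-.5,off[1]+(y+.5)/s-.5,z) for x,y in pts])
E
python3 - <<'E'
from h import *
np.set_printoptions(precision=4,suppress=True)
D=px([(66,470),(714,415)],.038);F=px([(36,98),(686,48)],.060);N=px([(40,160),(690,114)],.060)
B=px([(90,277),(473,195),(512,340),(120,424),(387,212),(418,358)],.046)
print("near edge",D,"\nfence top far",F,"\nfence near top",N,"\nblank",B)
L=np.linalg.norm
ang=lambda a,b:np.arctan2(-(b-a)[0],-(b-a)[1])*-1
print("len",L(D[1]-D[0]),L(F[1]-F[0]),L(N[1]-N[0]),"blank",L(B[1]-B[0]),L(B[2]-B[3]),L(B[0]-B[3]),L(B[1]-B[2]))
for a,b in((D[0],D[1]),(F[0],F[1]),(N[0],N[1]),(B[0],B[1]),(B[3],B[2])):
    d=a-b;print("yaw",np.arctan2(-d[0],d[1]))
d=np.load("top0.npy")
for u,v in((300,225),(230,215),(270,173)):print(back("top",d,u,v))
E
```

```text
near edge [[ 0.4385  0.2174  0.038 ]
 [ 0.4578 -0.0808  0.038 ]] 
fence top far [[ 0.6075  0.2284  0.06  ]
 [ 0.6267 -0.071   0.06  ]] 
fence near top [[ 0.5786  0.2264  0.06  ]
 [ 0.5954 -0.0718  0.06  ]] 
blank [[0.5263 0.2057 0.046 ]
 [0.5616 0.0288 0.046 ]
 [0.4936 0.0123 0.046 ]
 [0.4586 0.1918 0.046 ]
 [0.5542 0.0689 0.046 ]
 [0.4861 0.0557 0.046 ]]
len 0.2988740022974023 0.30009364123568005 0.2986003273574428 blank 0.18032852194570914 0.18280054116890077 0.06915010222772089 0.06997178113458644
yaw 0.06431663483780653
yaw 0.06383871405074228
yaw 0.0562846104377704
yaw 0.1969831641487684
yaw 0.19280430591316433
[ 0.4766 -0.0178  0.038 ]
[0.5019 0.1429 0.0474]
[0.5956 0.0497 0.0613]
```

```bash
cat >> h.py <<'E'
from scipy.spatial.transform import Rotation as Ro
PSI=.063;C=np.array([.5326,.0735]);EX=np.array([np.cos(PSI),np.sin(PSI)]);EY=np.array([-EX[1],EX[0]])
def cur():
    o=env.get_obs();q=np.array(o["ee_rot"]);return o,np.array(o["ee_pos"]),Ro.from_quat([*q[1:],q[0]])
def go(bx,by,z,mode="y"):
    "row (rotvec, shift) to board position with jaws along board y or x"
    o,p,R=cur();w=np.array([*(C+bx*EX+by*EY),z])
    T=np.array([[*-EX,0],[*EY,0],[0,0,-1]]).T
    if mode=="x": T=T@Ro.from_rotvec([0,0,np.pi/2]).as_matrix()
    print("row",np.round((R.inv()*Ro.from_matrix(T)).as_rotvec(),3),np.round(R.inv().apply(w-p),4))
def st():
    o,p,R=cur();d=p[:2]-C;print("t",round(o["clock"],2),"board xy",np.round([d@EX,d@EY,p[2]],4),"F",np.round(o["force"],1),"open",round(o["opening"],4),"j",np.round(o["joints"],2))
E
python3 -c "
from h import *
st();go(-.08,.035,.2)
d=np.load('top0.npy')
for u,v in((130,188),(145,190)):print(back('top',d,u,v))"
```

```text
t 0.1 board xy [-0.3723  0.4847  0.2302] F [-0.3 -0.4  0.2] open 0.0857 j [ 1.23  0.09  1.37 -0.    1.68 -0.1 ]
row [-0.002 -0.    -0.303] [-0.4132 -0.342   0.0308]
[0.54926767 0.33550215 0.15225613]
[0.55270964 0.31911827 0.10665878]
```

Call:
send_rows(series="0 0 -0.1 -0.052 -0.043 0.004 -1;0 0 -0.2 -0.103 -0.086 0.008 -1;0 0 -0.303 -0.155 -0.128 0.012 -1;0 0 -0.303 -0.206 -0.171 0.015 -1;0 0 -0.303 -0.258 -0.214 0.019 -1;0 0 -0.303 -0.31 -0.257 0.023 -1;0 0 -0.303 -0.361 -0.3 0.027 -1;0 0 -0.303 -0.413 -0.342 0.03 -1")

```text
clock: 1.1
ee_pos: [0.4289, 0.1317, 0.2027]
ee_rot: [-0.0, -0.032, 1.0, 0.0]
force: [1.7, 1.5, 0.2]
opening: 0.0855
```

```bash
python3 -c "
from h import *
st();go(-.08,.035,.055)"
```

```text
t 1.1 board xy [-0.0998  0.0646  0.2027] F [1.7 1.5 0.2] open 0.0855 j [ 0.17 -0.13  1.64  0.    1.63 -1.46]
row [ 0. -0.  0.] [-0.0198 -0.0297  0.1477]
```

Call:
send_rows(series="0 0 0 0 0 0.03 -1;0 0 0 0 0 0.06 -1;0 0 0 0 0 0.1 -1;0 0 0 0 0 0.1 -1;0 0 0 0 0 0.1 -1")

```text
clock: 1.72
ee_pos: [0.4289, 0.1337, 0.1043]
ee_rot: [0.001, -0.032, 0.999, 0.0]
force: [-1.1, 0.7, 0.2]
opening: 0.0858
```

```bash
python3 -c "
from h import *
st();go(-.08,.035,.04)"
```

```text
t 1.73 board xy [-0.0997  0.0666  0.1043] F [-1.1  0.7  0.2] open 0.0858 j [ 0.18 -0.08  1.79  0.    1.43 -1.46]
row [0.    0.001 0.   ] [-0.0196 -0.0316  0.0643]
```

Call:
send_rows(series="0 0 0 -0.01 -0.016 0 -1;0 0 0 -0.02 -0.032 0 -1;0 0 0 -0.02 -0.032 0.02 -1;0 0 0 -0.02 -0.032 0.04 -1;0 0 0 -0.02 -0.032 0.055 -1;0 0 0 -0.02 -0.032 0.055 -1;0 0 0 -0.02 -0.032 0.055 -1")

```text
clock: 2.6
ee_pos: [0.4511, 0.1029, 0.0491]
ee_rot: [0.001, -0.032, 1.0, 0.0]
force: [-0.1, 0.0, 0.2]
opening: 0.0855
```

```bash
python3 -c "
from h import *
st();go(-.08,.035,.04)
p,d=get_image('scene');cv2.imwrite('pics/s1.png',cv2.resize(p[130:280,200:400],None,fx=4,fy=4,interpolation=cv2.INTER_CUBIC))"
```

```text
t 2.6 board xy [-0.0795  0.0345  0.0491] F [-0.1  0.   0.2] open 0.0855 j [ 0.1   0.01  1.83  0.    1.3  -1.53]
row [0.    0.002 0.   ] [0.0005 0.0005 0.0091]
```

View pics/s1.png

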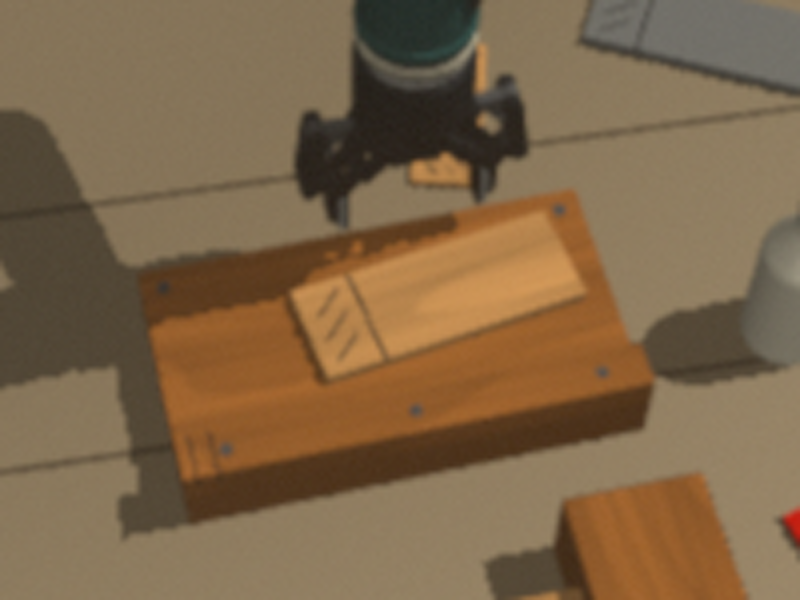

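The crop shows both fingers at (343,225) and (482,200), just on the robot side of the blank and clear of it. Next I feel for the deck.

Call:
send_rows(series="0 0 0 0 0 0.005 -1;0 0 0 0 0 0.01 -1;0 0 0 0 0 0.012 -1;0 0 0 0 0 0.012 -1")

```text
clock: 3.15
ee_pos: [0.4501, 0.1029, 0.0358]
ee_rot: [-0.0, -0.032, 1.0, 0.0]
force: [0.1, 0.2, 0.0]
opening: 0.0857
```

```bash
python3 -c "
from h import *
st()
for z in(.037,.043,.05):
  for y in (-.013,.082): print(z,(proj('scene',[*(C-.08*EX+y*EY),z])-[200,130])*4)"
```

```text
t 3.15 board xy [-0.0805  0.0345  0.0358] F [0.1 0.2 0. ] open 0.0857 j [ 0.1   0.02  1.84  0.    1.28 -1.53]
0.037 [337.04423016 236.54739891]
0.037 [474.92690101 209.66363383]
0.043 [336.97837251 231.42426062]
0.043 [475.36988628 204.48105313]
0.05 [336.90091736 225.39894046]
0.05 [475.89084852 198.38620297]
```

Call:
send_rows(series="0 0 0 0 0 0.002 -1;0 0 0 0 0 0.004 -1;0 0 0 0 0 0.005 -1;0 0 0 0 0 0.006 -1;0 0 0 0 0 0.007 -1;0 0 0 0 0 0.007 -1")

```text
clock: 3.9
ee_pos: [0.4503, 0.1029, 0.0291]
ee_rot: [-0.0, -0.032, 1.0, 0.0]
force: [-0.1, -1.2, 0.0]
opening: 0.0856
```

Call:
send_rows(series="0 0 0 0 0 0.001 -1;0 0 0 0 0 0.002 -1;0 0 0 0 0 0.002 -1")

```text
clock: 4.28
ee_pos: [0.4502, 0.1029, 0.027]
ee_rot: [-0.0, -0.032, 1.0, 0.0]
force: [1.0, 0.9, 0.2]
opening: 0.0854
```

```bash
python3 -c "
from h import *
st()"
```

```text
t 4.28 board xy [-0.0804  0.0345  0.027 ] F [1.  0.9 0.2] open 0.0854 j [ 0.1   0.03  1.85  0.    1.26 -1.53]
```

Call:
send_rows(series="0 0 0 -0.006 0 0 -1;0 0 0 -0.012 0 0 -1;0 0 0 -0.018 0 0 -1;0 0 0 -0.024 0 0 -1;0 0 0 -0.03 0 0 -1;0 0 0 -0.035 0 0 -1;0 0 0 -0.04 0 0 -1;0 0 0 -0.04 0 0 -1")

```text
clock: 5.28
ee_pos: [0.4908, 0.1054, 0.0272]
ee_rot: [0.0, -0.032, 1.0, 0.0]
force: [-1.0, -0.4, -0.6]
opening: 0.0853
```

```bash
python3 -c "
from h import *
st()
p,d=get_image('top');cv2.imwrite('pics/t2.png',cv2.resize(p[150:255,185:335],None,fx=5,fy=5,interpolation=cv2.INTER_CUBIC))"
```

```text
t 5.28 board xy [-0.0397  0.0345  0.0272] F [-1.  -0.4 -0.6] open 0.0853 j [ 0.1   0.12  1.76 -0.    1.26 -1.54]
```

View pics/t2.png

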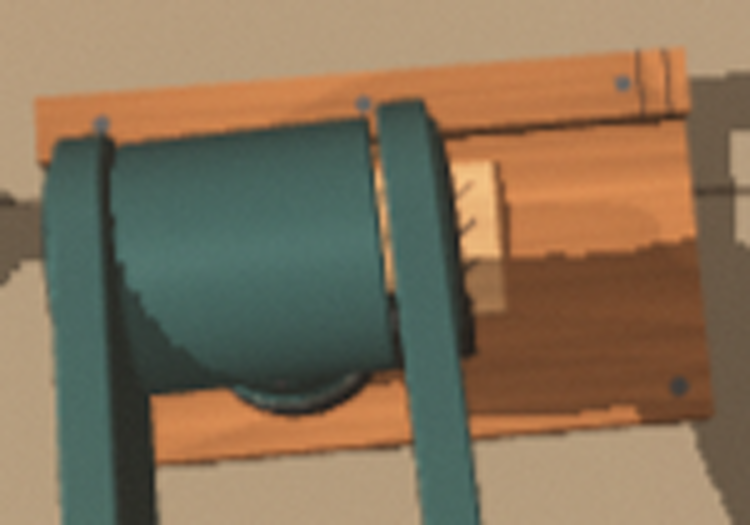

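The blank's waste end shows at (450–507,162–312), square to the fence and about 13 mm off it. I continue to contact.

Call:
send_rows(series="0 0 0 -0.004 0 0 -1;0 0 0 -0.008 0 0 -1;0 0 0 -0.011 0 0 -1;0 0 0 -0.013 0 0 -1;0 0 0 -0.014 0 0 -1;0 0 0 -0.014 0 0 -1")

```text
clock: 6.08
ee_pos: [0.5043, 0.1063, 0.0272]
ee_rot: [0.0, -0.032, 1.0, 0.0]
force: [-0.6, -0.1, 0.4]
opening: 0.0852
```

Call:
send_rows(series="0 0 0 -0.0005 0 0 -1;0 0 0 -0.001 0 0 -1;0 0 0 -0.001 0 0 -1")

```text
clock: 6.45
ee_pos: [0.505, 0.1064, 0.0272]
ee_rot: [-0.0, -0.032, 0.999, 0.0]
force: [-2.2, -0.6, 0.0]
opening: 0.0852
```

```bash
python3 -c "
from h import *
st()"
```

```text
t 6.45 board xy [-0.0254  0.0345  0.0272] F [-2.2 -0.6  0. ] open 0.0852 j [ 0.1   0.15  1.73  0.    1.27 -1.54]
```

Call:
send_rows(series="0 0 0 -0.0005 0 0 -1;0 0 0 -0.001 0 0 -1;0 0 0 -0.001 0 0 -1")

```text
clock: 6.82
ee_pos: [0.5051, 0.1064, 0.0271]
ee_rot: [-0.001, -0.032, 0.999, -0.0]
force: [-4.7, 0.1, 2.8]
opening: 0.0859
```

Call:
send_rows(series="0 0 0 -0.0005 0 0 -1;0 0 0 -0.001 0 0 -1;0 0 0 -0.001 0 0 -1")

```text
clock: 7.2
ee_pos: [0.5051, 0.1063, 0.0271]
ee_rot: [-0.002, -0.032, 0.999, -0.0]
force: [-8.6, -0.9, 5.3]
opening: 0.0855
```

Firm contact with the fence: the tool stopped at board x = -25.3 mm and the force is rising. I back off, lift, and look.

Call:
send_rows(series="0 0 0 0.01 0 0 -1;0 0 0 0.03 0 0 -1;0 0 0 0.03 0 -0.03 -1;0 0 0.18 0.03 0.02 -0.08 -1;0 0 0.36 0.03 0.06 -0.12 -1;0 0 0.54 0.03 0.1 -0.15 0.3;0 0 0.72 0.03 0.12 -0.15 0.3;0 0 0.9 0.03 0.12 -0.15 0.3")

```text
clock: 8.2
ee_pos: [0.47, 0.2262, 0.1779]
ee_rot: [0.001, 0.408, 0.913, 0.001]
force: [0.4, 0.4, 0.4]
opening: 0.0318
```

```bash
python3 -c "
from h import *
st();go(.016,.16,.10,'x')
p,d=get_image('scene');cv2.imwrite('pics/s3.png',cv2.resize(p[130:280,200:400],None,fx=4,fy=4,interpolation=cv2.INTER_CUBIC))"
```

```text
t 8.2 board xy [-0.0528  0.1563  0.1779] F [0.4 0.4 0.4] open 0.0318 j [ 0.34  0.04  1.53  0.    1.57 -0.39]
row [ 0.004 -0.     0.668] [-0.0397  0.0561  0.0781]
```

View pics/s3.png

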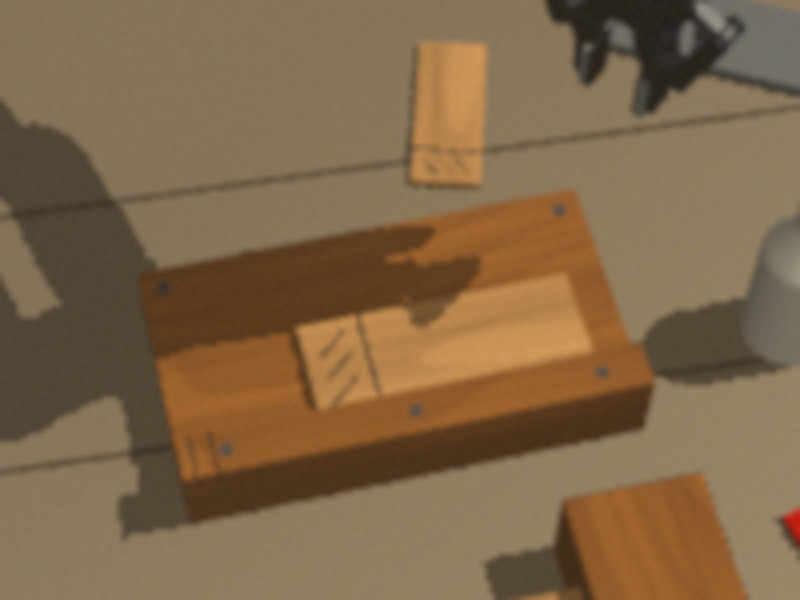

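The blank lies flat and flush at the fence: near corners (570,272) and (297,325), pencil line from (358,312).

```bash
cat >> h.py <<'E'
def bd(pts,z,off=(200,130),s=4,name="scene"):
    P=px(pts,z,off,s,name)[:,:2]-C;return np.round(np.c_[P@EX,P@EY]*1000,1)
E
python3 -c "
from h import *
print(bd([(577,190),(140,270)],.038),bd([(570,272),(297,325),(358,312)],.046))"
```

```text
[[ -80.6  152.3]
 [ -84.6 -146.3]] [[-13.  126.8]
 [-14.  -55.6]
 [-14.7 -15.1]]
```

Call:
send_rows(series="0 0 0.18 0 0 0 0.3;0 0 0.36 -0.01 0.014 0 0.3;0 0 0.54 -0.02 0.028 0 0.3;0 0 0.668 -0.03 0.042 0 0.3;0 0 0.668 -0.04 0.056 0.02 0.3;0 0 0.668 -0.04 0.056 0.05 0.3;0 0 0.668 -0.04 0.056 0.078 0.3;0 0 0.668 -0.04 0.056 0.078 0.3")

```text
clock: 9.25
ee_pos: [0.5363, 0.2313, 0.096]
ee_rot: [-0.001, 0.683, 0.731, -0.003]
force: [1.2, 0.3, 0.5]
opening: 0.0297
```

```bash
python3 -c "
from h import *
st();go(.016,.16,.039,'x')"
```

```text
t 9.25 board xy [0.0136 0.1573 0.096 ] F [1.2 0.3 0.5] open 0.0297 j [0.31 0.23 1.48 0.   1.44 0.24]
row [-0.006  0.001  0.004] [0.0028 0.0027 0.0569]
```

Call:
send_rows(series="-0.005 0 0.003 0 0.0025 0.02 0.3;-0.005 0 0.003 0 0.0025 0.035 0.3;-0.005 0 0.003 0 0.0025 0.045 0.3;-0.005 0 0.003 0 0.0025 0.052 0.3;-0.005 0 0.003 0 0.0025 0.055 0.3;-0.005 0 0.003 0 0.0025 0.055 0.3")

```text
clock: 10.0
ee_pos: [0.5406, 0.2324, 0.0443]
ee_rot: [0.002, 0.684, 0.729, 0.002]
force: [-0.1, 0.5, -0.0]
opening: 0.0299
```

```bash
python3 -c "
from h import *
st();go(.016,.14,.039,'x')"
```

```text
t 10.0 board xy [0.018  0.1581 0.0443] F [-0.1  0.5 -0. ] open 0.0299 j [ 0.31  0.28  1.53 -0.    1.33  0.25]
row [ 0.005 -0.     0.   ] [-0.0181 -0.002   0.0053]
```

Call:
send_rows(series="0.004 0 0 0 -0.002 0.002 0.3;0.004 0 0 0 -0.002 0.004 0.3;0.004 0 0 0 -0.002 0.005 0.3;0.004 0 0 0 -0.002 0.005 0.3")

```text
clock: 10.5
ee_pos: [0.5385, 0.2322, 0.0391]
ee_rot: [0.0, 0.684, 0.729, 0.0]
force: [-0.2, -0.1, 0.5]
opening: 0.0297
```

```bash
python3 -c "
from h import *
st();go(.016,.14,.039,'x')"
```

```text
t 10.5 board xy [0.0159 0.158  0.0391] F [-0.2 -0.1  0.5] open 0.0297 j [ 0.31  0.28  1.54 -0.    1.32  0.25]
row [ 0.001 -0.     0.   ] [-0.018   0.0001  0.0001]
```

Call:
send_rows(series="0 0 0 -0.008 0 0 0.3;0 0 0 -0.016 0 0 0.3;0 0 0 -0.024 0 0 0.3;0 0 0 -0.032 0 0 0.3;0 0 0 -0.04 0 0 0.3;0 0 0 -0.048 0 0 0.3;0 0 0 -0.054 0 0 0.3;0 0 0 -0.058 0 0 0.3")

```text
clock: 11.5
ee_pos: [0.5423, 0.174, 0.0392]
ee_rot: [0.0, 0.685, 0.729, 0.001]
force: [0.4, 1.1, 0.6]
opening: 0.0299
```

```bash
python3 -c "
from h import *
st()
p,d=get_image('scene');cv2.imwrite('pics/s4.png',cv2.resize(p[130:280,200:400],None,fx=4,fy=4,interpolation=cv2.INTER_CUBIC))"
```

```text
t 11.5 board xy [0.016  0.0997 0.0392] F [0.4 1.1 0.6] open 0.0299 j [0.21 0.24 1.58 0.   1.31 0.15]
```

View pics/s4.png

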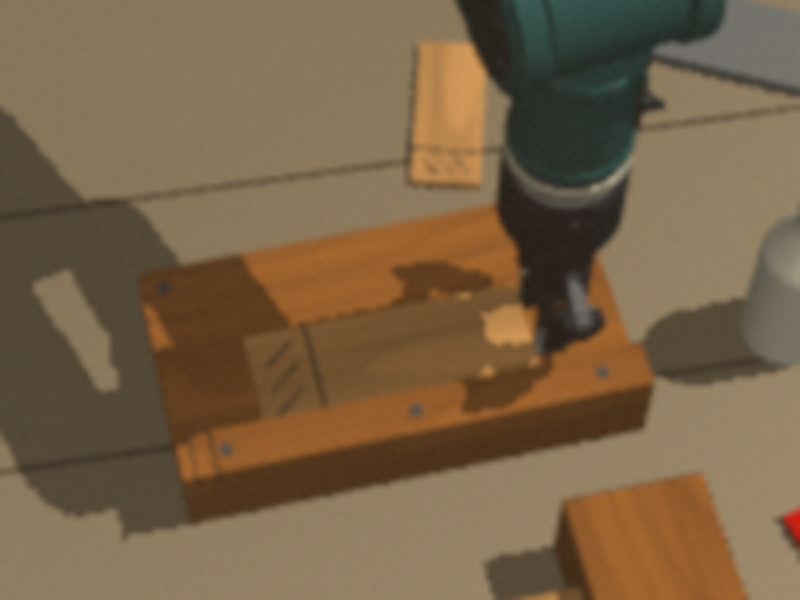

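The blank slides square along the fence, with the line now at (303,325). I continue.

Call:
send_rows(series="0 0 0 -0.008 0 0 0.3;0 0 0 -0.018 0 0 0.3;0 0 0 -0.03 0 0 0.3;0 0 0 -0.042 0 0 0.3;0 0 0 -0.054 0 0 0.3;0 0 0 -0.066 0 0 0.3;0 0 0 -0.075 0 0 0.3;0 0 0 -0.08 0 0 0.3")

```text
clock: 12.55
ee_pos: [0.5473, 0.0939, 0.0392]
ee_rot: [0.0, 0.685, 0.729, 0.0]
force: [-0.9, 1.4, 0.7]
opening: 0.0296
```

Call:
send_rows(series="0 0 0 -0.004 0 0 0.3;0 0 0 -0.006 0 0 0.3;0 0 0 -0.006 0 0 0.3")

```text
clock: 12.92
ee_pos: [0.5476, 0.0884, 0.0391]
ee_rot: [0.0, 0.684, 0.729, 0.0]
force: [1.1, 0.4, -1.6]
opening: 0.0301
```

```bash
python3 -c "
from h import *
st()
p,d=get_image('top');cv2.imwrite('pics/t5.png',cv2.resize(p[150:255,240:390],None,fx=5,fy=5,interpolation=cv2.INTER_CUBIC))"
```

```text
t 12.93 board xy [0.0159 0.0139 0.0391] F [ 1.1  0.4 -1.6] open 0.0301 j [ 0.06  0.21  1.62 -0.    1.31 -0.01]
```

View pics/t5.png

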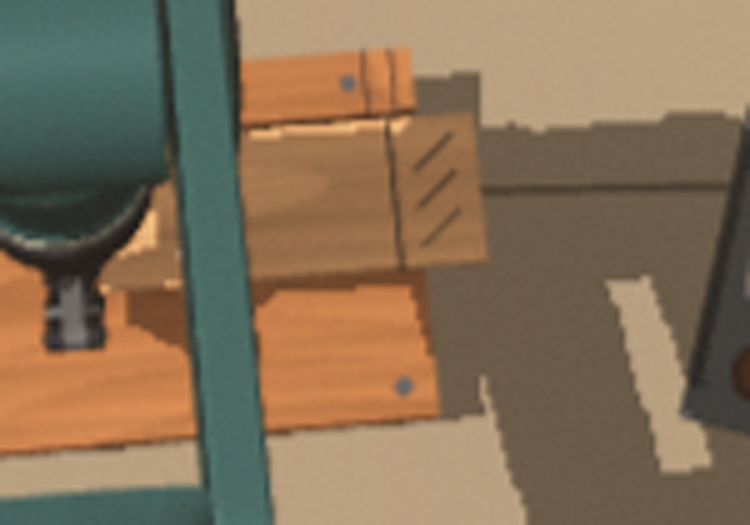

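Line at (390,120)–(403,268). The deck end runs from (427,275) to (440,413).

```bash
python3 -c "
from h import *
k=dict(off=(240,150),name='top',s=5)
print('line',bd([(390,120),(403,268)],.046,**k),'right end',bd([(473,112),(486,260)],.046,**k),'deck end',bd([(427,275),(440,413)],.038,**k),'fence end',bd([(411,48),(414,108)],.060,**k));go(.016,-.004,.039,'x')"
```

```text
line [[  54.5 -139.1]
 [ -15.7 -138.3]] right end [[  55.2 -178.4]
 [ -15.1 -177.2]] deck end [[ -18.9 -150.3]
 [ -83.5 -149.9]] fence end [[  84.8 -150.2]
 [  56.4 -148.7]]
row [0.001 0.    0.   ] [-0.0179  0.0002  0.    ]
```

Call:
send_rows(series="0 0 0 -0.003 0 0 0.3;0 0 0 -0.006 0 0 0.3;0 0 0 -0.009 0 0 0.3;0 0 0 -0.012 0 0 0.3;0 0 0 -0.014 0 0 0.3;0 0 0 -0.016 0 0 0.3;0 0 0 -0.016 0 0 0.3;0 0 0 -0.016 0 0 0.3")

```text
clock: 13.98
ee_pos: [0.5487, 0.0725, 0.0392]
ee_rot: [0.0, 0.684, 0.729, 0.0]
force: [0.1, 1.0, -0.4]
opening: 0.0297
```

```bash
python3 -c "
from h import *
st()
p,d=get_image('top');a=cv2.resize(p[165:240,300:350],None,fx=8,fy=8,interpolation=cv2.INTER_CUBIC)
q,d=get_image('scene');b=cv2.resize(q[180:255,220:270],None,fx=8,fy=8,interpolation=cv2.INTER_CUBIC)
cv2.imwrite('pics/d6.png',np.hstack([a,b]))"
```

```text
t 13.97 board xy [ 0.016  -0.002   0.0392] F [ 0.1  1.  -0.4] open 0.0297 j [ 0.03  0.21  1.62 -0.    1.31 -0.03]
```

View pics/d6.png

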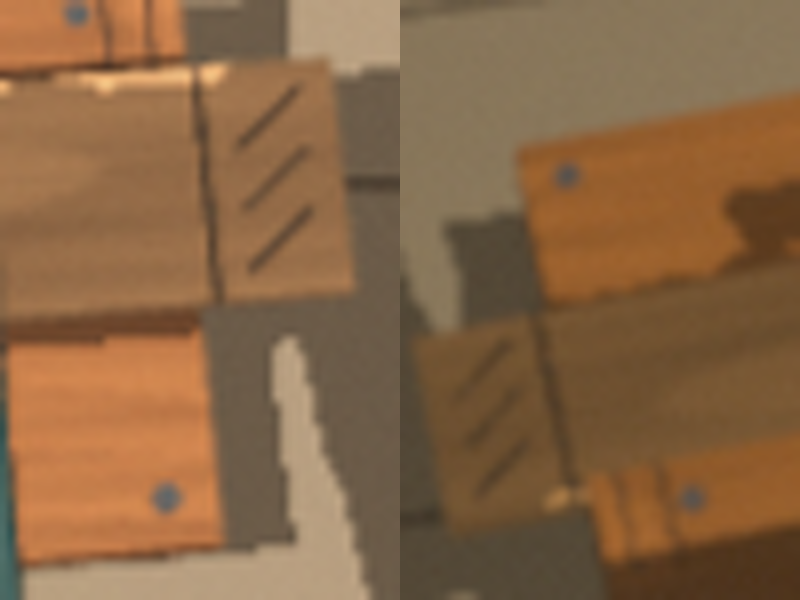

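Left half (top view): line (197,75)–(219,300), waste end (330,60)–(354,290), deck end (205,320)–(226,545). Right half (scene view): line (135,315)–(172,485), deck end (120,148)–(145,305).

```bash
python3 -c "
from h import *
k=dict(off=(300,165),name='top',s=8)
print('line',bd([(197,75),(219,300)],.046,**k),'right end',bd([(330,60),(354,290)],.046,**k),'deck end',bd([(205,320),(226,545)],.038,**k))
k=dict(off=(220,180),name='scene',s=8)
print('scene line',bd([(135,315),(172,485)],.046,**k),'right end',bd([(17,338),(48,530)],.046,**k),'deck end',bd([(120,148),(145,305)],.038,**k),'fence end',bd([(190,470),(208,562)],.060,**k))"
```

```text
line [[  52.5 -154.5]
 [ -14.3 -154.2]] right end [[  53.9 -194. ]
 [ -14.5 -193.7]] deck end [[ -18.8 -150.8]
 [ -84.7 -150.2]]
scene line [[ -12.3 -153.8]
 [  51.2 -153.6]] right end [[ -12.5 -191.9]
 [  58.  -193.8]] deck end [[ -81.7 -147. ]
 [ -20.2 -149.8]] fence end [[  55.2 -147.6]
 [  87.8 -148.1]]
```

Average overhang is about 4.2 mm, so I nudge 0.7 mm more, then back off and do a light squaring press from the near edge.

Call:
send_rows(series="0 0 0 -0.0004 0 0 0.3;0 0 0 -0.0008 0 0 0.3;0 0 0 -0.0008 0 0 0.3;0 0 0 -0.0008 0 0 0.3")

```text
clock: 14.58
ee_pos: [0.5487, 0.0718, 0.0392]
ee_rot: [0.0, 0.684, 0.729, 0.0]
force: [1.1, 0.8, -0.0]
opening: 0.03
```

Call:
send_rows(series="0 0 0 0.01 0 0 0.3;0 0 0 0.025 0 0 0.3;0 0 0 0.025 0 -0.03 0.3;0 0 0 0.025 0 -0.07 0.3;0 0 -0.18 0.01 -0.03 -0.07 0.3;0 0 -0.36 -0.02 -0.06 -0.07 0.3;0 0 -0.54 -0.06 -0.08 -0.07 0.3;0 0 -0.72 -0.1 -0.08 -0.07 0.3")

```text
clock: 15.58
ee_pos: [0.4739, -0.0329, 0.1092]
ee_rot: [0.0, 0.38, 0.925, 0.0]
force: [0.4, -0.3, 0.0]
opening: 0.03
```

```bash
python3 -c "
from h import *
st();go(-.05,-.105,.07,'y')"
```

```text
t 15.57 board xy [-0.0652 -0.1025  0.1092] F [ 0.4 -0.3  0. ] open 0.03 j [-0.19 -0.02  1.73  0.    1.43 -0.98]
row [ 0.001  0.001 -0.843] [-0.012   0.0097  0.0392]
```

Call:
send_rows(series="0 0 -0.18 0 0 0 0.3;0 0 -0.36 0 0 0 0.3;0 0 -0.54 0 0 0 0.3;0 0 -0.72 0 0 0 0.3;0 0 -0.843 -0.006 0.004 0.02 0.3;0 0 -0.843 -0.012 0.009 0.04 0.3;0 0 -0.843 -0.012 0.009 0.04 0.3;0 0 -0.843 -0.012 0.009 0.04 0.3")

```text
clock: 16.58
ee_pos: [0.4902, -0.0348, 0.0697]
ee_rot: [0.001, -0.028, 1.0, 0.0]
force: [0.5, 0.8, -0.3]
opening: 0.0298
```

```bash
python3 -c "
from h import *
st();go(-.045,-.105,.039,'y')"
```

```text
t 16.57 board xy [-0.0491 -0.1054  0.0697] F [ 0.5  0.8 -0.3] open 0.0298 j [-0.19  0.05  1.74  0.    1.35 -1.81]
row [-0.     0.002 -0.007] [-0.0041  0.0004  0.0307]
```

Call:
send_rows(series="0 0.001 -0.007 0 0 0.012 0.3;0 0.001 -0.007 0 0 0.024 0.3;0 0.001 -0.007 0 0 0.03 0.3;0 0.001 -0.007 0 0 0.03 0.3;0 0.001 -0.007 -0.006 0 0.03 0.3;0 0.001 -0.007 -0.012 0 0.03 0.3;0 0.001 -0.007 -0.018 0 0.03 0.3;0 0.001 -0.007 -0.021 0 0.03 0.3")

```text
clock: 17.58
ee_pos: [0.5115, -0.0341, 0.0391]
ee_rot: [0.0, -0.031, 1.0, 0.0]
force: [-1.2, 0.3, 0.4]
opening: 0.0301
```

```bash
python3 -c "
from h import *
st();go(-.026,-.105,.039,'y')"
```

```text
t 17.57 board xy [-0.0278 -0.1061  0.0391] F [-1.2  0.3  0.4] open 0.0301 j [-0.18  0.13  1.72  0.    1.29 -1.81]
row [ 0.     0.    -0.001] [-0.0018  0.0011  0.0001]
```

Call:
send_rows(series="0 0 0 -0.001 0 0 0.3;0 0 0 -0.002 0 0 0.3;0 0 0 -0.003 0 0 0.3;0 0 0 -0.003 0 0 0.3")

```text
clock: 18.08
ee_pos: [0.5139, -0.0339, 0.0391]
ee_rot: [-0.0, -0.031, 1.0, 0.0]
force: [-0.0, 0.1, 0.6]
opening: 0.0298
```

Call:
send_rows(series="0 0 0 -0.0005 0 0 0.3;0 0 0 -0.001 0 0 0.3;0 0 0 -0.001 0 0 0.3")

```text
clock: 18.45
ee_pos: [0.5142, -0.034, 0.039]
ee_rot: [-0.001, -0.031, 1.0, -0.0]
force: [-4.4, -1.0, 2.7]
opening: 0.03
```

Firm contact again at the same depth (about -25 mm). I back off, lift clear, and check.

Call:
send_rows(series="0 0 0 0.01 0 0 0.3;0 0 0 0.03 0 0 0.3;0 0 0 0.04 0 -0.03 0.3;0 0 0 0.06 0 -0.08 0.3;0 0 0 0.09 0 -0.12 0.3;0 0 0 0.12 0.04 -0.16 0.3;0 0 0 0.15 0.09 -0.18 0.3;0 0 0 0.17 0.14 -0.18 0.3")

```text
clock: 19.45
ee_pos: [0.3366, 0.0964, 0.2217]
ee_rot: [0.004, -0.03, 1.0, 0.001]
force: [0.2, 0.4, -0.0]
opening: 0.0299
```

Call:
send_rows(series="0 0 0 0 0.06 0 0.3;0 0 0 0 0.12 0 0.3;0 0 0 0 0.18 0 0.3;0 0 0 0 0.22 0 0.3;0 0 0 0 0.22 0 0.3;0 0 0 0 0.22 0 0.3")

```text
clock: 20.2
ee_pos: [0.3228, 0.3144, 0.2189]
ee_rot: [0.0, -0.031, 1.0, -0.0]
force: [-0.6, 0.0, 0.1]
opening: 0.0297
```

```bash
python3 -c "
from h import *
st()
p,d=get_image('top');a=cv2.resize(p[150:250,255:355],None,fx=6,fy=6,interpolation=cv2.INTER_CUBIC)
cv2.imwrite('pics/t7.png',a);cv2.imwrite('pics/t7full.png',p)
q,d=get_image('scene');cv2.imwrite('pics/s7.png',q)
o=cv2.imread('pics/scene0.png');df=cv2.absdiff(q,o).max(2)
for n,(x0,y0,x1,y1) in dict(plane=(155,205,192,266),glue=(385,177,416,222),mallet=(250,250,392,312)).items():print(n,(df[y0:y1,x0:x1]>40).mean())"
```

```text
t 20.2 board xy [-0.1942  0.2536  0.2189] F [-0.6  0.   0.1] open 0.0297 j [ 0.65 -0.13  1.61 -0.    1.66 -0.99]
plane 0.0
glue 0.0
mallet 0.0
```

View pics/t7.png

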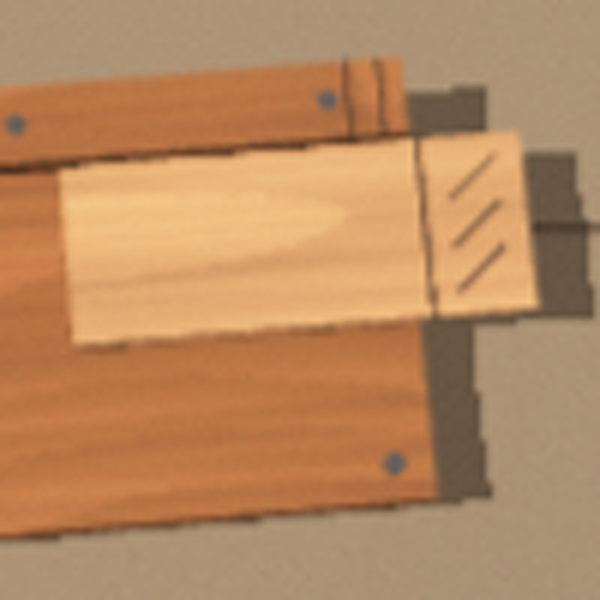

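View pics/s7.png

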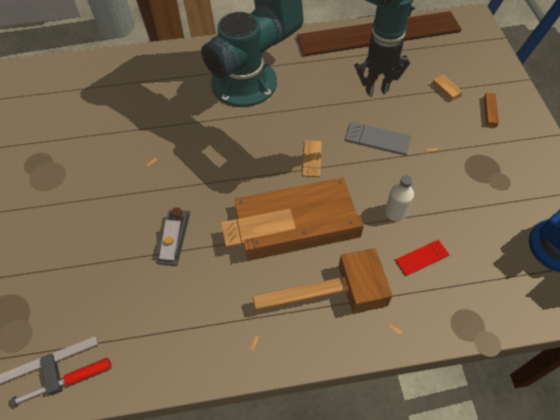

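Blank flush at the fence, with its corners at (60,170), (519,131), (540,304) and (75,345). Line (416,137)–(435,315), deck end (423,322)–(439,497); tools unmoved.

```bash
python3 -c "
from h import *
k=dict(off=(255,150),name='top',s=6)
print('line',bd([(416,137),(435,315)],.046,**k),'corners LF RF RN LN',bd([(60,170),(519,131),(540,304),(75,345)],.046,**k),'deck end',bd([(423,322),(439,497)],.038,**k),'fence end',bd([(402,58),(407,128)],.06,**k))
d=get_image('top')[1]
for v,u in((190,275),(185,300),(185,338)):print(back('top',d,u,v))"
```

```text
line [[  56.1 -154.2]
 [ -14.4 -154.5]] corners LF RF RN LN [[  54.   -14.6]
 [  55.3 -194.8]
 [ -13.4 -195.7]
 [ -14.8  -14.9]] deck end [[ -15.7 -150.8]
 [ -84.1 -150.2]] fence end [[  84.7 -149.7]
 [  57.  -148.8]]
[0.55849334 0.03866231 0.04569943]
[ 0.56916149 -0.01975943  0.04664166]
[ 0.56750107 -0.1084341   0.04776384]
```

```bash
python3 -c "
from h import *
print(ticket.close_job())"
```

```text
the job is handed in; nothing more can be done
None
```

The blank is ready for sawing: it lies flat against the fence with its pencil line about 4–5 mm past the right-hand end of the deck. I handed the job in at about 20 s of the 58 s allowed.

I pushed it square onto the fence with two open fingers, slid it right with two fingers on its left end, then gave it one light press (about 4 N) onto the fence.

Last checks, from the top camera unless noted:
- **Overhang:** the line read directly gives about 4 mm. Working from the blank's two ends gives about 5 mm. An earlier scene-camera reading, before the last 0.7 mm nudge, gave roughly 5.5 mm. The spread is within the 2 mm calibration.
- **Against the fence:** the far edge measured 54.0 to 55.3 mm against the fence at 55 mm. That is square within measuring noise. The final press met the fence at the same depth as the first one.
- **Lying flat:** heights along the top face were 45.7 to 47.8 mm against 46 mm, rising about 2 mm towards the waste end. I take this as camera error, but did not check it further.
- **Tools:** comparing scene pictures from before and after showed no change at the plane, glue bottle or mallet.

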